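# Tip the axle shafts into the V-trough

### The job

Lift the two-bay pan by its fin with both steel axle shafts in it, hold it over the V-shaped trough (not the flat-floored channel) and tip it, so that both shafts end up lying end to end along the bottom of the V. Then stand the empty pan upright on the table and let go; leave the funnel, the ride-height gauge and the wheelie bar where they are.

Things in the scene. Friction and masses are not known exactly. Their poses are not given: they have to be found in the camera images.
- pan_grip (a point): Grip point on the fin of the loose black plastic pan (160 g), 70 mm above its underside, mid-pan. z up, -x to the open front lip, which faces roughly to the robot. Pan 70 mm in x, 140 in y; side walls 36 high, back 22. Upright fin 12 thick (y), 36 long (x), top at 85; it parts two bays, 60 wide. Lip at x = -35, 16 above the underside; the side walls reach down to the underside there.
- shaft_a_mid (a point): Centre of a steel axle shaft, a plain round bar 10 mm thick, 50 mm long (31 g) along its y axis. It starts lying across the pan's +y bay against the back wall: the floor falls 10 degrees from lip to back. Tipped lip-down the shafts start to roll at about 11 degrees and roll out over the lip; 25 degrees empties the pan.
- shaft_b_mid (a point): Centre of the other, identical shaft, which starts in the pan's -y bay.
- fold (a point): Middle of the inner bottom line of the fixed aluminium V-trough, 10 mm above the table; y along it, x level across, roughly away from the robot, z up. Sides rise at 45 degrees to 45 mm above the table, 35 mm either side; 180 mm long inside, end plates as high. A shaft in it has its centre 7 mm above the fold. Trough, pan and a flat-floored channel of like size stand in a row, in any order.
- funnel: Bystander: brass funnel standing mouth down, 76 mm across, 90 mm high, loose; origin at the centre of its underside.
- gauge: Bystander: white plastic stepped ride-height gauge, 90 mm long (y), 30 mm wide, up to 24 mm high, loose; origin at the centre of its underside.
- wheelie: Bystander: red aluminium wheelie bar frame with two small wheels, 120 mm long (y), 82 mm wide, 24 mm high, loose; origin at the centre of its underside.
Things that resemble listed ones, but are neither listed nor needed, are in the scene too. Several things look just like the part that bears pan_grip: the one meant starts farthest to the robot's right.

How it is judged:
On the way, in this order (a step that is already met when the one before it is completed fails the run):
1. the pan is lifted at least 30 mm clear of the table with both shafts in it (height (world z) of pan_grip above 0.1 m and distance between each of shaft_a_mid, shaft_b_mid and pan_grip below 0.1 m), for 0.1 s.
2. the pan is tipped by more than 12 degrees with its fin within 120 mm (level) of the middle of the fold (angle between pan_grip's own z axis and vertical above 0.2 rad and horizontal distance between pan_grip and fold below 0.12 m), for 0.1 s.
At the end, for the whole second after the job is handed in: Both shafts lie in the V-trough between its end plates, each with its centre within 8 mm sideways of the fold and 2 to 13 mm above it and within 10 degrees of its direction; the pan stands on the table (grip point 62 to 78 mm high), within 10 degrees of upright (x of shaft_a_mid in the frame of fold between -0.008 and 0.008 m and y of shaft_a_mid in the frame of fold between -0.09 and 0.09 m and z of shaft_a_mid in the frame of fold between 0.002 and 0.013 m and angle between the y axis of each of shaft_a_mid, shaft_b_mid and the y axis of fold, either way round below 0.175 rad and x of shaft_b_mid in the frame of fold between -0.008 and 0.008 m and y of shaft_b_mid in the frame of fold between -0.09 and 0.09 m and z of shaft_b_mid in the frame of fold between 0.002 and 0.013 m and angle between pan_grip's own z axis and vertical below 0.175 rad and height (world z) of pan_grip between 0.062 and 0.078 m); the robot touches nothing.
It fails at once if the brass funnel is shifted by more than 30 mm (distance of funnel from where it was at the start of the episode above 0.03 m).
It fails at once if the white ride-height gauge is shifted by more than 30 mm (distance of gauge from where it was at the start of the episode above 0.03 m).
It fails at once if the red wheelie bar is shifted by more than 30 mm (distance of wheelie from where it was at the start of the episode above 0.03 m).
It also fails if it takes over 58 s, if anything falls off the work surface, if the arm or the gripper's body presses on something with over 40 N, if the wrist force passes 120 N, or if a joint passes its speed limit or range.

### The arm

A 6-joint arm with a two-finger parallel gripper is mounted at the origin on the work surface. World frame = base frame: x ahead of the robot, y to its left, z up, the work surface at z = 0. Lengths are in m, angles in rad, forces in N, time in s.
With the tool pointing down it reaches from about 0.225 to 0.875 m from the base axis. Payload 3.4 kg.
Tool frame: the origin (TCP) lies between the finger pads; the fingertips stand 8 mm ahead of it and the grasp point (between the pads) lies 11 mm behind it; z points along the fingers, y is the direction in which the jaws open and shut (so a half turn about z gives the same grasp; the last joint's range is limited). The gripper opens to 85 mm and grips with 20 to 120 N. Pads are 22 mm wide; open, the fingers measure 114 mm over their backs; the gripper's body (76 mm by 85 mm) begins 54 mm behind the grasp point. The pads swing forward as they close: fully open they stand 13 mm farther back than shut.
Start: joints at [1.151, 0.276, 1.505, -0, 1.361, -0.121], TCP at [0.169, 0.55, 0.239] pointing down, gripper open.
Joint ranges: [-2.89, 2.89], [-0.75, 2.08], [0.22, 2.7], [-1.18, 4.32], [0.11, 2.71], [-2.7, 2.7]. Speed limits (rad/s): [2.57, 2.57, 3.14, 3.14, 3.14, 3.14].

### API

Orientations are given as a unit quaternion [w, x, y, z].
In Python, from station import manip gives the robot as it stands.
- The arm moves only by the tool servo_tool, never from a script. Its argument "deltas" is one flat list of numbers, 5 for each row, row after row: the shift along the world's x, y, z each as a share of 10 cm, from -1 to 1, then the turn about the world's z as a share of 0.15 rad, from -1 to 1, then the opening, from -1 (shut) to 1 (fully open), so that 0 is half open. A call has exactly 5 rows; each row shifts and turns the commanded pose from where the row before left it; what a row does not reach is not made up. A row lasts 1/10 s, in which the tool goes at most 50 mm and 8.59 degrees, less where a joint would pass 70% of its speed; a pose out of reach is approached as far as the arm can. A call with a number of a shift or a turn outside -1 to 1 is refused whole. A call with a gripper value outside its range is refused whole. The fingers move at their own pace and stop on an object; "newtons" is the grip in N (left out, the last holds). Time passes only in rows, so rows that do not move let the fingers close, or fill a call up. It gives the time, the measured TCP pose, the force and the opening at its end, in the units of the state.
- manip.sense(): the state, without advancing time (a new reading comes with each control period).
- manip.snapshot(name): name is "scene" or "top" or "wrist"; returns the picture (480x640x3 uint8, red, green, blue); there is no depth.
- manip.calibration(name): a dict with "camera_matrix" (3x3 intrinsics, pixels), "xyz" and "orientation" of the camera in the world; the wrist camera has in their place "T_tool_cam" (4x4, takes a point from camera to tool coordinates, whose origin is the TCP and whose axes are the flange's). Camera axes: x right, y down, z forward; pixel columns grow to the right and rows downward; lengths in m; the calibration is good to about 2 mm. A picture is of the moment at which its call begins: read the wrist's pose just before it. calibration takes no time and is no camera call.
- manip.close_job(): hands the job in, once; it reports no verdict.
The state is a dict: "t": time; "q": joint angles; "joint_vel": joint speeds; "joint_torque": joint torques, N m; "eef_pos": TCP position; "ee_rot": TCP orientation; "contact_force": force on the tool from outside, world axes, zero at the start; "torque": the same for the moment, N m; "finger_gap": opening from 0.0 (shut) to 1.0 (fully open).
Only numpy, scipy, OpenCV 4.12 (cv2) and the standard library are available. Lean on these libraries where they do the work, as an engineer would, in place of code of your own. Each camera call takes 0.05 s, during which the arm holds its last target. There are 200 camera calls.

## Working session

There is one attempt and no reset: what is moved stays moved. The work goes in short steps, Python scripts to look and compute and a tool call to move; the robot and the scene stay as the last step left them, time stands still between calls to the robot, and variables do not carry over. Pictures are saved under pics/ and viewed, about 8 in all and at most 12, crops included, and the job is handed in when it is done.

Besides the shell and the picture viewer there is one more tool, called after "Request:" as name(argument=value, ...) on one line, values as JSON. servo_tool: Moves the arm, as the interface text tells. Its arguments: {"type":"object","properties":{"deltas":{"type":"array"},"newtons":{"type":"number"}},"required":["deltas"]}

```bash
mkdir -p pics; cat > h.py <<'E'
import numpy as np,cv2
from scipy.spatial.transform import Rotation as R
from station import manip
def cal(n,s=None):
    c=manip.calibration(n);K=np.array(c["camera_matrix"])
    if n=="wrist":
        q=s["ee_rot"];T=np.eye(4);T[:3,:3]=R.from_quat([q[1],q[2],q[3],q[0]]).as_matrix();T[:3,3]=s["eef_pos"]
        T=T@np.array(c["T_tool_cam"]);return K,T[:3,:3],T[:3,3]
    q=c["orientation"];return K,R.from_quat([q[1],q[2],q[3],q[0]]).as_matrix(),np.array(c["xyz"])
def ray(cam,uv):
    K,M,o=cam;d=M@np.linalg.solve(K,[uv[0],uv[1],1]);return o,d/np.linalg.norm(d)
def onz(cam,uv,z):
    o,d=ray(cam,uv);return o+d*(z-o[2])/d[2]
def tri(*cu):
    A=np.zeros((3,3));b=np.zeros(3);L=[]
    for c,uv in cu:
        o,d=ray(c,uv);P=np.eye(3)-np.outer(d,d);A+=P;b+=P@o;L.append((o,P))
    x=np.linalg.solve(A,b);return x,[round(1e3*np.linalg.norm(P@(x-o)),1) for o,P in L]
def proj(cam,p):
    K,M,o=cam;v=K@(M.T@(np.asarray(p)-o));return v[:2]/v[2]
def snap(n,f):
    s=manip.sense();im=manip.snapshot(n);cv2.imwrite(f"pics/{f}.png",im[:,:,::-1]);return s
E
python3 - <<'E'
from h import *
import json
s=snap("scene","scene0");snap("top","top0")
for n in("scene","top"):
    K,M,o=cal(n);print(n,K[0,0],o.round(3),M.round(2).tolist())
print(manip.calibration("wrist")["T_tool_cam"]);print(s["t"],s["contact_force"],s["finger_gap"])
E
```

```text
scene 462.52143156136265 [ 1.522 -0.26   0.727] [[0.34, 0.52, -0.78], [0.94, -0.18, 0.29], [0.01, -0.83, -0.55]]
top 616.4612139089728 [0.437 0.071 1.4  ] [[-0.01, -0.99, 0.11], [-1.0, 0.01, 0.01], [-0.02, -0.11, -0.99]]
[[-1.55783751e-03 -9.53536436e-01 -3.01273694e-01  7.71250783e-02]
 [ 9.99998767e-01 -1.54514474e-03 -2.80422008e-04 -8.11625929e-04]
 [-1.98118862e-04 -3.01273760e-01  9.53537667e-01 -1.34654292e-01]
 [ 0.00000000e+00  0.00000000e+00  0.00000000e+00  1.00000000e+00]]
0.0 [1.228103   0.01311842 0.56186317] 1.002938068843986
```

View pics/scene0.png

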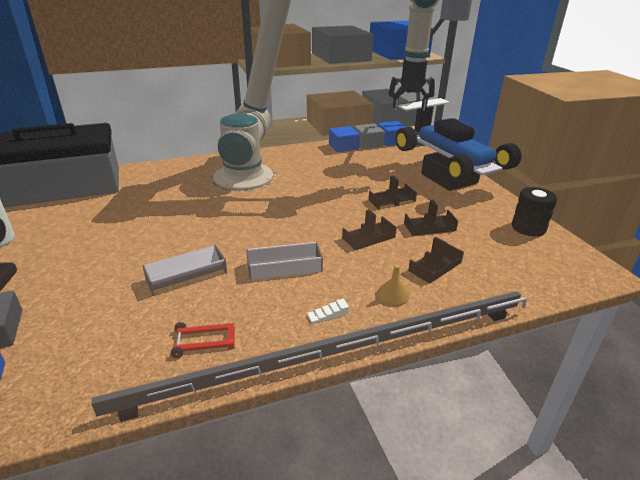

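View pics/top0.png

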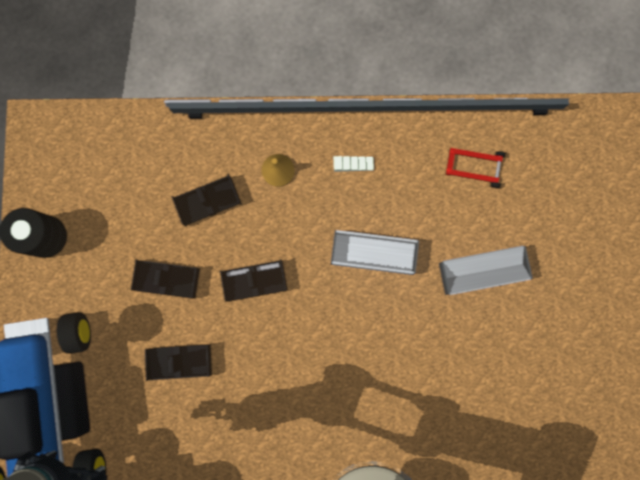

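The four pan-like parts in the top view are at (207,200), (166,279), (253,280) and (178,361). The one farthest to the robot's right, which is image right, is (253,280), and it shows two bright bars along its back. Trough candidates are (375,252), which looks flat-floored, and (486,270), which looks like a V with a two-tone fold. I'll confirm both in one enlarged crop.

```bash
python3 - <<'E'
from h import *
t=cv2.imread("pics/top0.png");s=cv2.imread("pics/scene0.png")
r=lambda im,x,y,w,h,f:cv2.resize(im[y:y+h,x:x+w],None,fx=f,fy=f,interpolation=cv2.INTER_CUBIC)
a=np.hstack([r(t,215,250,80,60,5),r(t,430,235,110,82,3.6363)[:298][:,:400]][0:1]+[cv2.resize(t[235:310,435:535],(400,300),interpolation=cv2.INTER_CUBIC)])
b=np.hstack([cv2.resize(s[200:260,335:415],(400,300),interpolation=cv2.INTER_CUBIC),cv2.resize(s[235:307,137:233],(400,300),interpolation=cv2.INTER_CUBIC)])
cv2.imwrite("pics/c1.png",np.vstack([a,b]))
E
```

```text
(no output)
```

View pics/c1.png

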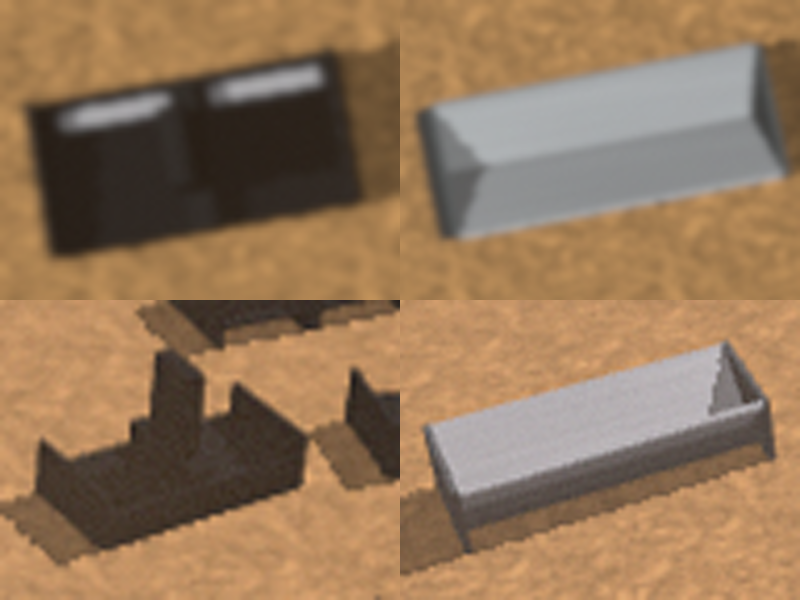

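The upper-left crop shows the pan with two shafts at its back wall (+x side). The upper-right crop shows a V with a centre fold and sloping sides, so (486,270) is the trough. Next I'll triangulate corners.

```bash
python3 - <<'E'
from h import *
S=cal("scene");T=cal("top")
pt=lambda p:(p[0]/5+214.6,p[1]/5+249.6); ps=lambda p:(p[0]/5+334.6,p[1]/5+199.6)
tt=lambda p:((p[0]-400)/4+434.6,p[1]/4+234.6); ts=lambda p:((p[0]-400)/4.1667+136.6,(p[1]-300)/4.1667+234.6)
f=lambda p:(p[0],p[1]-300)
def show(n,a,b):
    x,e=tri((T,a),(S,b));print(n,x.round(4),e);return x
print("trough")
C=[show(n,tt(a),ts(b)) for n,a,b in [("+x+y",(420,108),(768,403)),("+x-y",(755,45),(465,490)),("-x-y",(788,178),(427,427)),("-x+y",(452,238),(725,343))]]
print(np.mean(C,0).round(4),"yaw",[round(float(np.arctan2(-(d:=(C[i]-C[j]))[0],d[1])),3) for i,j in((0,1),(3,2))],[np.linalg.norm(C[i]-C[j]).round(3) for i,j in((0,1),(1,2),(2,3),(3,0))])
print("rim z=.045",[onz(T,tt(a),.045).round(4) for a in [(420,108),(755,45),(788,178),(452,238)]])
print("fold z=.01",[onz(T,tt(a),.01).round(4) for a in [(472,167),(755,120)]])
print("pan")
P=[show(n,pt(a),ps(f(b))) for n,a,b in [("+x+y",(32,105),(308,435)),("-x-y",(360,200),(40,440)),("-x+y",(52,255),(235,385))]]
print("top z=.036",[onz(T,pt(a),.036).round(4) for a in [(32,105),(335,55),(360,200),(52,255)]])
print("shafts z~.02",[onz(T,pt(a),.02).round(4) for a in [(115,112),(268,83)]])
print("fin top scene",[onz(S,ps(f(a)),.085).round(4) for a in [(165,350),(203,377)]])
s=manip.sense();print("q",s["q"],s["ee_rot"])
E
```

```text
trough
+x+y [ 0.5526 -0.1549  0.0412] [np.float64(2.3), np.float64(2.3)]
+x-y [ 0.5861 -0.3351  0.0455] [np.float64(1.5), np.float64(1.5)]
-x-y [ 0.5128 -0.3523  0.0422] [np.float64(0.3), np.float64(0.3)]
-x+y [ 0.481  -0.1698  0.0425] [np.float64(1.8), np.float64(1.8)]
[ 0.5331 -0.253   0.0428] yaw [0.184, 0.173] [np.float64(0.183), np.float64(0.075), np.float64(0.185), np.float64(0.073)]
rim z=.045 [array([ 0.5527, -0.152 ,  0.045 ]), array([ 0.586 , -0.3367,  0.045 ]), array([ 0.5126, -0.3517,  0.045 ]), array([ 0.4812, -0.1676,  0.045 ])]
fold z=.01 [array([ 0.5221, -0.186 ,  0.01  ]), array([ 0.5474, -0.3455,  0.01  ])]
pan
+x+y [0.538  0.3333 0.0342] [np.float64(1.2), np.float64(1.2)]
-x-y [0.4943 0.1863 0.0341] [np.float64(0.4), np.float64(0.4)]
-x+y [0.4707 0.3223 0.032 ] [np.float64(0.7), np.float64(0.7)]
top z=.036 [array([0.5374, 0.3318, 0.036 ]), array([0.5586, 0.1969, 0.036 ]), array([0.4941, 0.1858, 0.036 ]), array([0.4708, 0.3222, 0.036 ])]
shafts z~.02 [array([0.5351, 0.2974, 0.02  ]), array([0.5476, 0.2286, 0.02  ])]
fin top scene [array([0.5031, 0.2569, 0.085 ]), array([0.5372, 0.2643, 0.085 ])]
q [ 1.15100648e+00  2.76545498e-01  1.50606042e+00 -1.63580677e-05
  1.36070196e+00 -1.21027699e-01] [-2.21383529e-04  1.48824379e-01  9.88863271e-01 -8.28586823e-04]
```

Measured positions:
- **Pan:** centre about (0.515, 0.259), yaw about 0.16, with measured wall tops at 32–34 mm (36 expected).
- **V-trough:** centre about (0.533, -0.253), yaw about 0.18, rim about 43 mm (45 expected).

The interface can't tilt the tool, so I'll pivot the pan in the jaws by pressing its underside on the trough's far rim. First I'll move over the pan with the jaws half open and look with the wrist camera.

Request:
servo_tool(deltas=[0.35, -0.29, -0.04, 0.307, 0, 0.35, -0.29, -0.04, 0.307, 0, 0.35, -0.29, -0.04, 0.307, 0, 0.35, -0.29, -0.04, 0.307, 0, 0.35, -0.29, -0.04, 0.307, 0], newtons=30)

```text
t: 0.6
eef_pos: [0.3452, 0.4031, 0.2189]
ee_rot: [-0.0, 0.033, 0.999, -0.0]
contact_force: [0.3, 0.8, 0.5]
finger_gap: 0.496
```

Request:
servo_tool(deltas=[0.35, -0.29, -0.04, 0.307, 0, 0.35, -0.29, -0.04, 0.307, 0, 0.35, -0.29, -0.04, 0.307, 0, 0.35, -0.29, -0.04, 0.307, 0, 0.35, -0.29, -0.04, 0.307, 0])

```text
t: 1.1
eef_pos: [0.5202, 0.2581, 0.1988]
ee_rot: [-0.0, -0.082, 0.997, 0.0]
contact_force: [-0.3, 0.6, -1.3]
finger_gap: 0.495
```

Request:
servo_tool(deltas=[-0.04, 0, 0, 0, 0, 0, 0, 0, 0, 0, 0, 0, 0, 0, 0, 0, 0, 0, 0, 0, 0, 0, 0, 0, 0])

```text
t: 1.6
eef_pos: [0.5145, 0.2605, 0.1996]
ee_rot: [0.0, -0.082, 0.997, 0.0]
contact_force: [0.3, 0.2, -0.1]
finger_gap: 0.499
```

```bash
python3 - <<'E'
from h import *
s=snap("wrist","w1");q=s["ee_rot"]
print(s["t"],s["eef_pos"],s["q"],s["finger_gap"],s["contact_force"])
W=cal("wrist",s);y=W[1]
M=R.from_quat([q[1],q[2],q[3],q[0]]).as_matrix();print("jaw yaw",np.arctan2(-M[0,1],M[1,1]),M[:,2].round(3))
im=cv2.imread("pics/w1.png");im=cv2.convertScaleAbs(im,alpha=1.0);im=(255*(im/255.)**.5).astype(np.uint8);cv2.imwrite("pics/w1b.png",im)
print("expect fin-top",[proj(W,(0.515,.259,.085)).round(0)])
E
```

```text
1.6 [0.51451931 0.26048212 0.19963674] [ 3.47871559e-01  3.02697280e-01  1.56702942e+00  2.37595302e-04
  1.27144754e+00 -1.38636814e+00] 0.4992061870274636 [ 0.2627467   0.24356195 -0.10086151]
jaw yaw 0.1633734109065482 [ 0.  0. -1.]
expect fin-top [array([316., 241.])]
```

View pics/w1b.png

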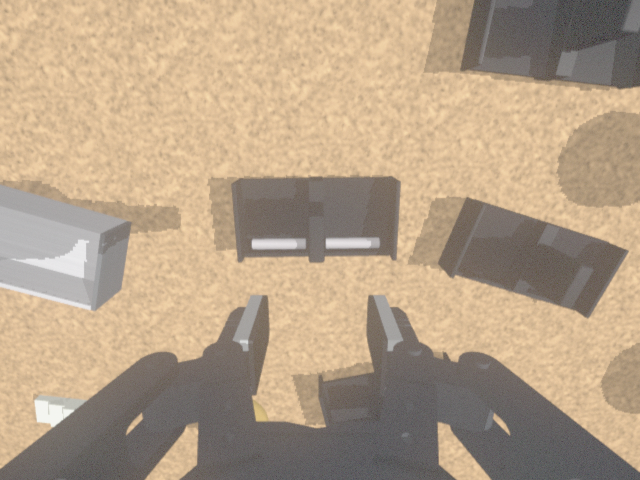

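The wrist view shows the pan square to the jaws, with the fin at columns 309–325 reaching down to row 262. The shafts are at rows 243–244, one either side of the fin. I'll check a pan model against these pixels.

```bash
python3 - <<'E'
from h import *
s=manip.sense();W=cal("wrist",s)
c=np.array([.5152,.2592,0]);a=.163;Rz=R.from_euler('z',a).as_matrix()
for n,p in dict(finback=(.018,0,.085),finfront=(-.018,0,.085),fBL=(.035,.07,.036),fBR=(.035,-.07,.036),fFL=(-.035,.07,.036),fFR=(-.035,-.07,.036)).items(): print(n,proj(W,c+Rz@p).round(1))
T=cal("top");S=cal("scene")
print("shaft tri",[tri((W,w),(T,(t[0]/5+214.6,t[1]/5+249.6)))for w,t in [((350,243),(115,112)),((277,244),(268,83))]])
im=cv2.imread("pics/w1b.png");cv2.imwrite("pics/w1c.png",cv2.convertScaleAbs(cv2.resize(im[160:280,220:420],(800,480),interpolation=cv2.INTER_CUBIC),alpha=1.6))
E
```

```text
finback [316.8 264.3]
finfront [316.7 216.7]
fBL [396.4 262.2]
fBR [237.4 262.4]
fFL [401.9 182.4]
fFR [231.6 182.7]
shaft tri [(array([0.535595  , 0.29653478, 0.01009968]), [np.float64(2.5), np.float64(2.5)]), (array([0.54720281, 0.227936  , 0.01341003]), [np.float64(1.7), np.float64(1.7)])]
```

View pics/w1c.png

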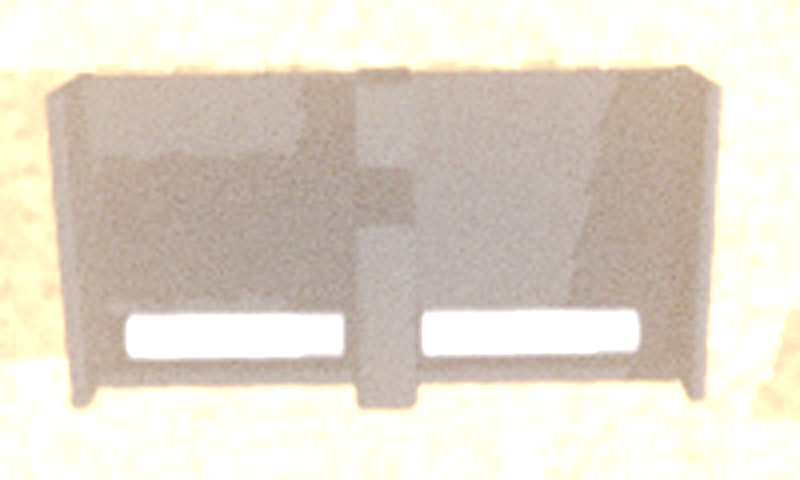

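The model matches to 1–2 px: the fin top measures rows 216–262 against 217–264 predicted. I'll descend, grip and lift.

Request:
servo_tool(deltas=[0.01, -0.015, -0.4, 0, 0, 0, 0, -0.4, 0, 0, 0, 0, -0.4, 0, 0, 0, 0, -0.2, 0, 0, 0, 0, 0, 0, 0], newtons=40)

```text
t: 2.15
eef_pos: [0.5135, 0.2576, 0.0563]
ee_rot: [-0.003, -0.081, 0.997, -0.001]
contact_force: [-0.8, -0.1, 0.9]
finger_gap: 0.501
```

Request:
servo_tool(deltas=[0, 0, 0, 0, -1, 0, 0, 0, 0, -1, 0, 0, 0, 0, -1, 0, 0, 0, 0, -1, 0, 0, 0, 0, -1], newtons=40)

```text
t: 2.65
eef_pos: [0.5176, 0.2588, 0.0612]
ee_rot: [0.002, -0.081, 0.997, 0.001]
contact_force: [-1.3, 1.9, 6.0]
finger_gap: 0.136
```

Request:
servo_tool(deltas=[0, 0, 0.1, 0, -1, 0, 0, 0.2, 0, -1, 0, 0, 0.3, 0, -1, 0, 0, 0.2, 0, -1, 0, 0, 0.1, 0, -1])

```text
t: 3.15
eef_pos: [0.5169, 0.2581, 0.1515]
ee_rot: [0.001, -0.081, 0.997, 0.0]
contact_force: [0.6, -0.3, -2.0]
finger_gap: 0.136
```

```bash
python3 - <<'E'
from h import *
s=snap("wrist","w2");im=cv2.imread("pics/w2.png");im=(255*(im/255.)**.5).astype(np.uint8);cv2.imwrite("pics/w2b.png",im)
print(s["t"],s["eef_pos"],s["finger_gap"],s["contact_force"],s["torque"])
E
```

```text
3.15 [0.51689717 0.25809506 0.15153646] 0.13592983549521181 [ 0.57102753 -0.25534947 -2.01722967] [ 0.06686492 -0.01847683 -0.0136609 ]
```

View pics/w2b.png

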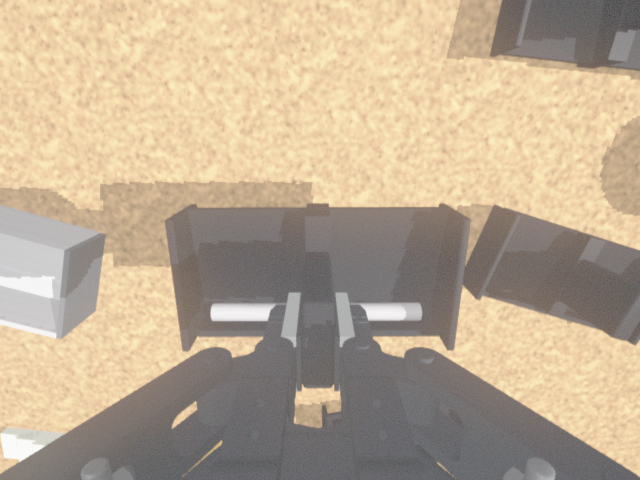

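```bash
cat >> h.py <<'E'
PTS=dict(BL=(.035,.07,.036),BR=(.035,-.07,.036),FL=(-.035,.07,.036),FR=(-.035,-.07,.036),lipL=(-.035,.06,.016),bbL=(.035,.06,.022))
def panpix(s,th,dx=0,dz=0,a=.163):
    W=cal("wrist",s);Rz=R.from_euler('z',a).as_matrix();Ry=R.from_euler('y',-th,degrees=True).as_matrix()
    g=np.array(s["eef_pos"])+[0,0,.011]
    return {n:proj(W,g+Rz@(Ry@(np.array(p)-[0,0,.07])+[dx,0,dz])).round(0).tolist() for n,p in PTS.items()}
E
python3 - <<'E'
from h import *
s=manip.sense()
for t in(-5,0,5):print(t,panpix(s,t))
E
```

```text
-5 {'BL': [455.0, 350.0], 'BR': [183.0, 351.0], 'FL': [478.0, 222.0], 'FR': [160.0, 223.0], 'lipL': [441.0, 208.0], 'bbL': [428.0, 333.0]}
0 {'BL': [457.0, 359.0], 'BR': [182.0, 360.0], 'FL': [474.0, 226.0], 'FR': [164.0, 227.0], 'lipL': [438.0, 216.0], 'bbL': [429.0, 343.0]}
5 {'BL': [458.0, 367.0], 'BR': [180.0, 368.0], 'FL': [471.0, 231.0], 'FR': [167.0, 232.0], 'lipL': [435.0, 224.0], 'bbL': [430.0, 353.0]}
```

The pan is held level with both shafts against the back wall. By image scale its centre sits about 3 mm to -x of the tool and about 3 mm low in the grip. I'll carry it to the +x side of the V-trough.

Request:
servo_tool(deltas=[0.025, -0.12, 0, 0.02, -1, 0.025, -0.25, 0, 0.02, -1, 0.025, -0.4, 0, 0.02, -1, 0.025, -0.4, 0, 0.02, -1, 0.025, -0.4, 0, 0.02, -1])

```text
t: 3.7
eef_pos: [0.5273, 0.0988, 0.1475]
ee_rot: [-0.002, -0.089, 0.996, -0.0]
contact_force: [0.8, -0.1, -3.2]
finger_gap: 0.136
```

Request:
servo_tool(deltas=[0.025, -0.4, 0, 0.02, -1, 0.025, -0.4, 0, 0, -1, 0.025, -0.4, 0, 0, -1, 0.025, -0.4, 0, 0, -1, 0.025, -0.4, 0, 0, -1])

```text
t: 4.2
eef_pos: [0.5395, -0.1011, 0.1475]
ee_rot: [-0.002, -0.09, 0.996, 0.001]
contact_force: [-0.4, -0.4, -2.2]
finger_gap: 0.138
```

Request:
servo_tool(deltas=[0.025, -0.4, 0, 0, -1, 0.025, -0.4, 0, 0, -1, 0.025, -0.35, 0, 0, -1, 0.025, -0.2, 0, 0, -1, 0.025, -0.15, 0, 0, -1])

```text
t: 4.7
eef_pos: [0.5526, -0.2503, 0.1478]
ee_rot: [-0.001, -0.089, 0.996, 0.001]
contact_force: [-0.2, 0.9, -2.0]
finger_gap: 0.133
```

Request:
servo_tool(deltas=[0, 0, 0, 0, -1, 0, 0, 0, 0, -1, 0, 0, 0, 0, -1, 0, 0, 0, 0, -1, 0, 0, 0, 0, -1])

```text
t: 5.2
eef_pos: [0.5538, -0.2479, 0.1495]
ee_rot: [0.0, -0.09, 0.996, 0.0]
contact_force: [0.8, -0.7, -2.4]
finger_gap: 0.132
```

```bash
python3 - <<'E'
from h import *
s=snap("wrist","w3");im=cv2.imread("pics/w3.png");im=(255*(im/255.)**.5).astype(np.uint8);cv2.imwrite("pics/w3b.png",im)
print(s["t"],s["eef_pos"],s["q"],s["contact_force"],s["torque"])
W=cal("wrist",s);c=np.array([.533,-.253,0]);Rz=R.from_euler('z',.18).as_matrix()
for n,p in dict(mxmy=(-.035,-.09,.045),mxpy=(-.035,.09,.045),foldm=(0,-.09,.01),foldp=(0,.09,.01)).items():print(n,proj(W,c+Rz@p).round(0))
print(panpix(s,0,-.003,-.003,.165))
E
```

```text
5.2 [ 0.55381784 -0.24786922  0.14954273] [-5.35595967e-01  3.83390569e-01  1.57408108e+00  2.54970394e-04
  1.18416897e+00 -2.28754512e+00] [ 0.79000355 -0.68301859 -2.4284002 ] [ 0.00231818 -0.04855647 -0.00625167]
mxmy [178. 162.]
mxpy [455. 162.]
foldm [200. 204.]
foldp [434. 204.]
{'BL': [454.0, 353.0], 'BR': [182.0, 349.0], 'FL': [473.0, 221.0], 'FR': [167.0, 217.0], 'lipL': [438.0, 211.0], 'bbL': [427.0, 337.0]}
```

View pics/w3b.png

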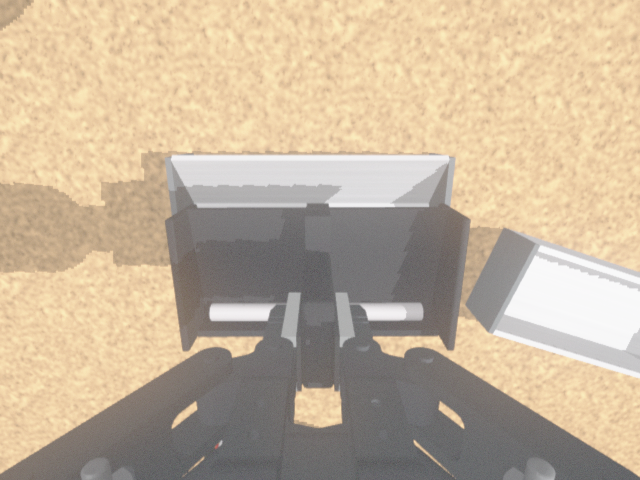

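Both shafts are still in the pan, and the trough is square under its lip: -x rim at row 157, ends at columns 170 and 453. I'll lower to just above the far rim, then press and sweep -x in small steps.

Request:
servo_tool(deltas=[0, 0, -0.15, 0, -1, 0, 0, -0.15, 0, -1, 0, 0, -0.1, 0, -1, 0, 0, 0, 0, -1, 0, 0, 0, 0, -1])

```text
t: 5.75
eef_pos: [0.554, -0.2489, 0.1095]
ee_rot: [0.0, -0.09, 0.996, 0.0]
contact_force: [-1.4, -0.2, -1.4]
finger_gap: 0.133
```

Request:
servo_tool(deltas=[0, 0, -0.01, 0, -1, 0, 0, -0.01, 0, -1, -0.02, -0.004, -0.01, 0, -1, -0.02, -0.004, -0.01, 0, -1, -0.02, -0.004, 0, 0, -1])

```text
t: 6.25
eef_pos: [0.5489, -0.2505, 0.1062]
ee_rot: [0.002, -0.09, 0.996, -0.001]
contact_force: [2.5, 0.8, 0.2]
finger_gap: 0.134
```

Request:
servo_tool(deltas=[-0.02, -0.004, -0.015, 0, -1, -0.02, -0.004, -0.01, 0, -1, -0.02, -0.004, -0.01, 0, -1, -0.02, -0.004, -0.01, 0, -1, 0, 0, 0, 0, -1])

```text
t: 6.75
eef_pos: [0.5415, -0.252, 0.1034]
ee_rot: [0.003, -0.09, 0.996, -0.001]
contact_force: [0.7, 2.6, 9.5]
finger_gap: 0.14
```

```bash
python3 - <<'E'
from h import *
s=snap("wrist","w4");im=cv2.imread("pics/w4.png");im=(255*(im/255.)**.5).astype(np.uint8);cv2.imwrite("pics/w4b.png",im)
print(s["t"],s["eef_pos"],s["contact_force"],s["torque"])
for t in (0,10,20):print(t,panpix(s,t,-.003,-.003,.18))
E
```

```text
6.75 [ 0.54149682 -0.25202792  0.10336628] [0.66269985 2.59608434 9.48489813] [ 0.54973386 -0.54584799  0.07561406]
0 {'BL': [455.0, 351.0], 'BR': [184.0, 351.0], 'FL': [473.0, 218.0], 'FR': [166.0, 219.0], 'lipL': [437.0, 209.0], 'bbL': [428.0, 336.0]}
10 {'BL': [459.0, 368.0], 'BR': [180.0, 368.0], 'FL': [466.0, 229.0], 'FR': [172.0, 229.0], 'lipL': [432.0, 225.0], 'bbL': [430.0, 355.0]}
20 {'BL': [463.0, 384.0], 'BR': [176.0, 385.0], 'FL': [461.0, 240.0], 'FR': [177.0, 241.0], 'lipL': [428.0, 242.0], 'bbL': [434.0, 375.0]}
```

View pics/w4b.png

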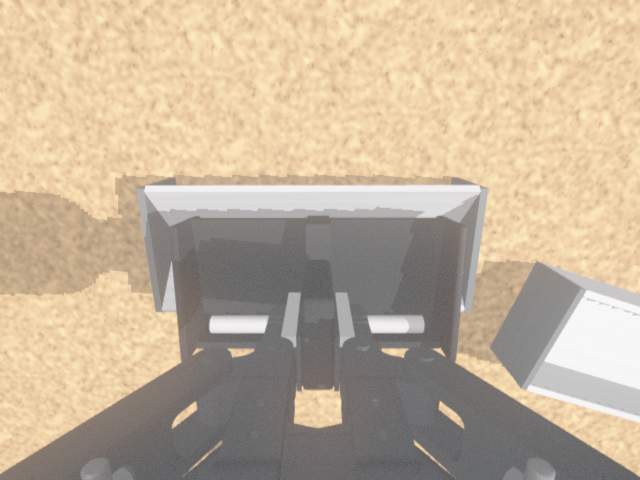

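Tilting works: the lip dropped from row 209 to about 217, so about 6–8°, and the shafts are still seated. I'll continue down and -x.

Request:
servo_tool(deltas=[-0.02, -0.004, -0.015, 0, -1, -0.02, -0.004, -0.015, 0, -1, -0.02, -0.004, -0.01, 0, -1, 0, 0, 0, 0, -1, 0, 0, 0, 0, -1])

```text
t: 7.3
eef_pos: [0.5348, -0.2532, 0.0998]
ee_rot: [0.002, -0.09, 0.996, -0.001]
contact_force: [-1.2, 2.7, 13.0]
finger_gap: 0.132
```

```bash
python3 - <<'E'
from h import *
s=snap("wrist","w5");im=cv2.imread("pics/w5.png");im=(255*(im/255.)**.5).astype(np.uint8);cv2.imwrite("pics/w5b.png",im)
print(s["t"],s["eef_pos"],s["contact_force"],s["torque"])
for t in (10,15,20):print(t,panpix(s,t,-.003,-.003,.18))
E
```

```text
7.3 [ 0.53479978 -0.25323955  0.09976568] [-1.15866307  2.71502385 12.97923286] [ 0.52973265 -0.21562873  0.10967831]
10 {'BL': [459.0, 368.0], 'BR': [180.0, 368.0], 'FL': [466.0, 229.0], 'FR': [172.0, 229.0], 'lipL': [432.0, 225.0], 'bbL': [430.0, 355.0]}
15 {'BL': [461.0, 376.0], 'BR': [178.0, 376.0], 'FL': [464.0, 234.0], 'FR': [175.0, 235.0], 'lipL': [430.0, 234.0], 'bbL': [432.0, 365.0]}
20 {'BL': [463.0, 385.0], 'BR': [175.0, 385.0], 'FL': [461.0, 241.0], 'FR': [178.0, 241.0], 'lipL': [428.0, 242.0], 'bbL': [434.0, 375.0]}
```

View pics/w5b.png

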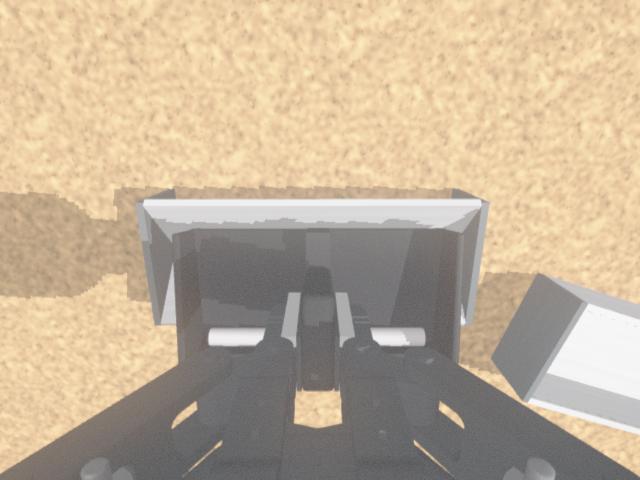

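The tilt is about 11–12° and the shafts haven't rolled yet. The lip is now too close to the near rim to pour safely, at about x = -24 in the trough frame. I'll lift slightly, shift back +x gently, and press again from there.

Request:
servo_tool(deltas=[0, 0, 0.03, 0, -1, 0, 0, 0.03, 0, -1, 0.01, 0.002, 0.01, 0, -1, 0.02, 0.004, 0, 0, -1, 0.025, 0.004, 0, 0, -1])

```text
t: 7.85
eef_pos: [0.539, -0.2518, 0.1033]
ee_rot: [-0.001, -0.09, 0.996, 0.0]
contact_force: [0.1, -0.3, -2.0]
finger_gap: 0.133
```

Request:
servo_tool(deltas=[0.025, 0.004, 0, 0, -1, 0.025, 0.004, 0, 0, -1, 0.02, 0.004, 0, 0, -1, 0.02, 0.004, 0, 0, -1, 0.01, 0.002, 0, 0, -1])

```text
t: 8.35
eef_pos: [0.5496, -0.2501, 0.1038]
ee_rot: [0.0, -0.09, 0.996, 0.0]
contact_force: [0.1, 0.0, -2.2]
finger_gap: 0.131
```

```bash
python3 - <<'E'
from h import *
s=snap("wrist","w6");im=cv2.imread("pics/w6.png");im=(255*(im/255.)**.5).astype(np.uint8);cv2.imwrite("pics/w6b.png",im)
print(s["t"],s["eef_pos"],s["contact_force"],s["torque"])
g=cv2.cvtColor(im,cv2.COLOR_BGR2GRAY)
print("col 220 rows",[(r,int(g[r,210:230].mean())) for r in range(196,380,4)])
g=cv2.cvtColor(cv2.imread("pics/w5b.png"),cv2.COLOR_BGR2GRAY)
print("w5 col 220 rows",[(r,int(g[r,210:230].mean())) for r in range(196,380,4)])
E
```

```text
8.35 [ 0.54955078 -0.25008339  0.10380083] [ 0.08231688  0.0385218  -2.16946322] [0.00774888 0.03912381 0.0246113 ]
col 220 rows [(196, 217), (200, 217), (204, 216), (208, 218), (212, 215), (216, 176), (220, 172), (224, 194), (228, 137), (232, 126), (236, 124), (240, 114), (244, 113), (248, 111), (252, 111), (256, 108), (260, 108), (264, 108), (268, 105), (272, 106), (276, 106), (280, 106), (284, 104), (288, 105), (292, 105), (296, 106), (300, 108), (304, 116), (308, 119), (312, 119), (316, 119), (320, 119), (324, 112), (328, 187), (332, 228), (336, 240), (340, 236), (344, 186), (348, 113), (352, 113), (356, 113), (360, 113), (364, 111), (368, 109), (372, 109), (376, 109)]
w5 col 220 rows [(196, 178), (200, 238), (204, 239), (208, 217), (212, 215), (216, 216), (220, 215), (224, 176), (228, 153), (232, 128), (236, 124), (240, 117), (244, 114), (248, 113), (252, 111), (256, 110), (260, 110), (264, 107), (268, 107), (272, 106), (276, 106), (280, 105), (284, 105), (288, 105), (292, 104), (296, 106), (300, 112), (304, 117), (308, 118), (312, 118), (316, 119), (320, 119), (324, 117), (328, 158), (332, 219), (336, 239), (340, 237), (344, 217), (348, 111), (352, 113), (356, 113), (360, 113), (364, 111), (368, 110), (372, 108), (376, 107)]
```

The tilt held and the shafts are still at the back. I'll press and sweep again, with the lip now about 14 mm further +x.

Request:
servo_tool(deltas=[-0.02, -0.004, -0.01, 0, -1, -0.02, -0.004, -0.01, 0, -1, -0.02, -0.004, -0.01, 0, -1, -0.02, -0.004, -0.01, 0, -1, -0.02, -0.004, -0.01, 0, -1])

```text
t: 8.9
eef_pos: [0.542, -0.2527, 0.1012]
ee_rot: [0.004, -0.089, 0.996, -0.001]
contact_force: [2.4, 2.6, 10.0]
finger_gap: 0.131
```

```bash
python3 - <<'E'
from h import *
s=snap("wrist","w7");im=cv2.imread("pics/w7.png");im=(255*(im/255.)**.5).astype(np.uint8);cv2.imwrite("pics/w7b.png",im)
print(s["t"],s["eef_pos"],s["contact_force"],s["torque"])
g=cv2.cvtColor(im,cv2.COLOR_BGR2GRAY)
for c in(220,410):print([(r,int(g[r,c-10:c+10].mean())) for r in list(range(196,260,3))+list(range(310,360,4))])
E
```

```text
8.9 [ 0.54200993 -0.25269979  0.10123523] [ 2.4052226   2.64387705 10.04033423] [ 0.58683906 -0.80544125  0.03175371]
[(196, 216), (199, 216), (202, 217), (205, 215), (208, 216), (211, 216), (214, 216), (217, 211), (220, 176), (223, 174), (226, 173), (229, 127), (232, 128), (235, 125), (238, 115), (241, 114), (244, 113), (247, 111), (250, 110), (253, 109), (256, 109), (259, 108), (310, 118), (314, 118), (318, 119), (322, 119), (326, 112), (330, 198), (334, 232), (338, 239), (342, 233), (346, 140), (350, 113), (354, 113), (358, 112)]
[(196, 220), (199, 221), (202, 219), (205, 217), (208, 219), (211, 219), (214, 219), (217, 216), (220, 210), (223, 187), (226, 198), (229, 134), (232, 126), (235, 125), (238, 124), (241, 122), (244, 120), (247, 120), (250, 117), (253, 116), (256, 115), (259, 114), (310, 103), (314, 103), (318, 103), (322, 103), (326, 105), (330, 180), (334, 198), (338, 209), (342, 204), (346, 132), (350, 105), (354, 109), (358, 110)]
```

Request:
servo_tool(deltas=[-0.02, -0.004, -0.02, 0, -1, -0.02, -0.004, -0.02, 0, -1, -0.01, -0.002, -0.01, 0, -1, 0, 0, 0, 0, -1, 0, 0, 0, 0, -1])

```text
t: 9.45
eef_pos: [0.5356, -0.254, 0.0976]
ee_rot: [0.002, -0.089, 0.996, -0.001]
contact_force: [-2.5, 1.8, 16.9]
finger_gap: 0.134
```

```bash
python3 - <<'E'
from h import *
s=snap("wrist","w8");im=cv2.imread("pics/w8.png");im=(255*(im/255.)**.5).astype(np.uint8);cv2.imwrite("pics/w8b.png",im)
print(s["t"],s["eef_pos"],s["contact_force"],s["torque"])
g=cv2.cvtColor(im,cv2.COLOR_BGR2GRAY)
for c in(220,410):print([(r,int(g[r,c-10:c+10].mean())) for r in list(range(196,260,3))+list(range(262,360,6))])
E
```

```text
9.45 [ 0.53556434 -0.25402142  0.09763433] [-2.48300709  1.80173998 16.92483752] [ 0.51068663 -0.05110881 -0.04186139]
[(196, 176), (199, 229), (202, 237), (205, 226), (208, 214), (211, 213), (214, 214), (217, 211), (220, 213), (223, 213), (226, 212), (229, 209), (232, 172), (235, 172), (238, 160), (241, 118), (244, 116), (247, 116), (250, 114), (253, 113), (256, 111), (259, 111), (262, 110), (268, 108), (274, 107), (280, 106), (286, 105), (292, 105), (298, 105), (304, 114), (310, 118), (316, 118), (322, 117), (328, 154), (334, 226), (340, 237), (346, 181), (352, 111), (358, 112)]
[(196, 179), (199, 235), (202, 236), (205, 224), (208, 215), (211, 216), (214, 217), (217, 214), (220, 214), (223, 216), (226, 216), (229, 201), (232, 186), (235, 174), (238, 171), (241, 126), (244, 125), (247, 123), (250, 122), (253, 121), (256, 119), (259, 117), (262, 117), (268, 115), (274, 112), (280, 111), (286, 104), (292, 102), (298, 102), (304, 103), (310, 103), (316, 104), (322, 104), (328, 144), (334, 201), (340, 220), (346, 170), (352, 107), (358, 106)]
```

Request:
servo_tool(deltas=[0, 0, -0.01, 0, -1, 0, 0, -0.01, 0, -1, 0, 0, 0, 0, -1, 0, 0, 0, 0, -1, 0, 0, 0, 0, -1])

```text
t: 10.0
eef_pos: [0.5353, -0.2541, 0.0972]
ee_rot: [0.002, -0.09, 0.996, -0.002]
contact_force: [-6.0, 2.4, 25.7]
finger_gap: 0.132
```

```bash
python3 - <<'E'
from h import *
s=snap("wrist","w9");im=cv2.imread("pics/w9.png");im=(255*(im/255.)**.5).astype(np.uint8)
sc=manip.snapshot("scene")[:,:,::-1];sc=sc[205:315,120:260];sc=cv2.resize(sc,(800,629),interpolation=cv2.INTER_CUBIC)[40:]
cv2.imwrite("pics/w9b.png",np.vstack([cv2.resize(im[180:400,140:500],(540,330)),cv2.resize(sc,(540,260+137))[:270]]))
print(s["t"],s["eef_pos"],s["contact_force"],s["torque"])
for t in (10,15,20,25):print(t,panpix(s,t,-.003,-.003,.18))
E
```

```text
10.0 [ 0.5352703 -0.2541303  0.0972066] [-5.99459127  2.37649907 25.66930747] [0.73473613 0.33144852 0.02491041]
10 {'BL': [459.0, 368.0], 'BR': [180.0, 368.0], 'FL': [467.0, 229.0], 'FR': [172.0, 229.0], 'lipL': [432.0, 225.0], 'bbL': [431.0, 355.0]}
15 {'BL': [461.0, 376.0], 'BR': [178.0, 376.0], 'FL': [464.0, 234.0], 'FR': [175.0, 235.0], 'lipL': [430.0, 233.0], 'bbL': [432.0, 365.0]}
20 {'BL': [464.0, 385.0], 'BR': [176.0, 384.0], 'FL': [461.0, 241.0], 'FR': [178.0, 241.0], 'lipL': [429.0, 242.0], 'bbL': [434.0, 375.0]}
25 {'BL': [466.0, 393.0], 'BR': [173.0, 393.0], 'FL': [459.0, 247.0], 'FR': [180.0, 247.0], 'lipL': [427.0, 251.0], 'bbL': [436.0, 385.0]}
```

View pics/w9b.png

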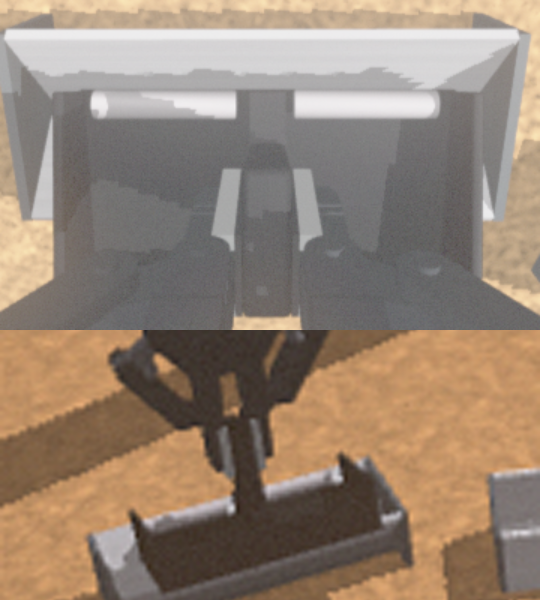

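The shafts have rolled to the lip and are leaving, with the tilt at about 18–20°. I'll hold while they drop.

Request:
servo_tool(deltas=[0, 0, 0, 0, -1, 0, 0, 0, 0, -1, 0, 0, 0, 0, -1, 0, 0, 0, 0, -1, 0, 0, 0, 0, -1])

```text
t: 10.6
eef_pos: [0.5353, -0.2542, 0.0972]
ee_rot: [0.002, -0.09, 0.996, -0.002]
contact_force: [-6.3, 2.9, 25.5]
finger_gap: 0.137
```

```bash
python3 - <<'E'
from h import *
s=snap("wrist","w10");im=cv2.imread("pics/w10.png");im=(255*(im/255.)**.5).astype(np.uint8)
cv2.imwrite("pics/w10b.png",cv2.resize(im[120:400,100:540],(792,504)))
print(s["t"],s["eef_pos"],s["contact_force"],s["torque"])
E
```

```text
10.6 [ 0.53528884 -0.25416364  0.09722929] [-6.29161204  2.88456329 25.5214432 ] [7.58655608e-01 3.24404519e-01 4.25683243e-05]
```

View pics/w10b.png

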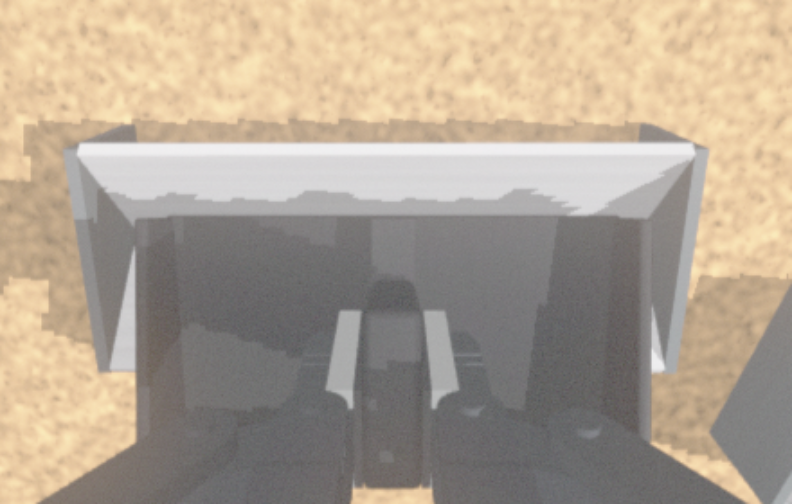

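The pan is empty and no shaft lies outside the trough. I'll lift away and set the pan on the open table nearer the robot, around (0.37, -0.15), which is clear in the top view.

Request:
servo_tool(deltas=[0, 0, 0.1, 0, -1, 0, 0, 0.2, 0, -1, 0, 0, 0.3, 0, -1, -0.1, 0.06, 0.1, 0, -1, -0.2, 0.14, 0, 0, -1])

```text
t: 11.15
eef_pos: [0.5052, -0.2344, 0.1631]
ee_rot: [0.002, -0.09, 0.996, -0.001]
contact_force: [0.1, 0.1, -1.2]
finger_gap: 0.137
```

Request:
servo_tool(deltas=[-0.3, 0.2, 0, 0, -1, -0.35, 0.22, 0, 0, -1, -0.35, 0.22, 0, 0, -1, -0.25, 0.16, 0, 0, -1, -0.1, 0.04, 0, 0, -1])

```text
t: 11.65
eef_pos: [0.3644, -0.146, 0.1605]
ee_rot: [-0.002, -0.09, 0.996, 0.002]
contact_force: [0.2, 0.2, -1.3]
finger_gap: 0.132
```

Request:
servo_tool(deltas=[0, 0, -0.25, 0, -1, 0, 0, -0.3, 0, -1, 0, 0, -0.25, 0, -1, 0, 0, -0.1, 0, -1, 0, 0, 0, 0, -1])

```text
t: 12.15
eef_pos: [0.3684, -0.1488, 0.0706]
ee_rot: [-0.001, -0.09, 0.996, 0.001]
contact_force: [1.3, -0.2, -0.5]
finger_gap: 0.13
```

```bash
python3 - <<'E'
from h import *
s=snap("wrist","w11");print(s["t"],s["eef_pos"],s["contact_force"],s["torque"])
snap("top","top2")
E
```

```text
12.15 [ 0.36836478 -0.14881279  0.0705968 ] [ 1.34362582 -0.15273967 -0.49705061] [-0.00392622 -0.00147694 -0.02999828]
```

It's at the table. I'll press down with a +x sweep to level the pan, then look before opening.

Request:
servo_tool(deltas=[0.03, 0.005, -0.02, 0, -1, 0.03, 0.005, -0.02, 0, -1, 0.03, 0.005, -0.02, 0, -1, 0.03, 0.005, -0.01, 0, -1, 0, 0, 0, 0, -1])

```text
t: 12.75
eef_pos: [0.3817, -0.1474, 0.0657]
ee_rot: [0.0, -0.09, 0.996, -0.0]
contact_force: [-1.3, 0.1, 6.7]
finger_gap: 0.134
```

Request:
servo_tool(deltas=[0, 0, 0, 0, -0.6, 0, 0, 0, 0, -0.4, 0, 0, 0, 0, 0, 0, 0, 0, 0, 0, 0, 0, 0, 0, 0])

```text
t: 13.25
eef_pos: [0.3813, -0.1471, 0.0648]
ee_rot: [-0.0, -0.09, 0.996, 0.0]
contact_force: [0.6, 0.4, 0.5]
finger_gap: 0.497
```

Request:
servo_tool(deltas=[0, 0, 0.1, 0, 0, 0, 0, 0.2, 0, 0, 0, 0, 0.4, 0, 0, 0, 0, 0.4, 0, 0, 0, 0, 0.3, 0, 0])

```text
t: 13.75
eef_pos: [0.3818, -0.1474, 0.2079]
ee_rot: [0.001, -0.09, 0.996, -0.001]
contact_force: [-0.2, -0.5, -0.7]
finger_gap: 0.493
```

Request:
servo_tool(deltas=[-0.2, 0.4, 0.1, 0, 0, -0.2, 0.4, 0, 0, 0, -0.2, 0.4, 0, 0, 0, 0, 0.4, 0, 0, 0, 0, 0.4, 0, 0, 0])

```text
t: 14.25
eef_pos: [0.3204, 0.0541, 0.2158]
ee_rot: [0.001, -0.089, 0.996, -0.0]
contact_force: [1.1, -0.6, -0.7]
finger_gap: 0.496
```

```bash
python3 - <<'E'
from h import *
s=manip.sense();snap("top","top3");snap("scene","scene3");print(s["t"],s["eef_pos"],s["contact_force"])
t=cv2.imread("pics/top3.png");c=cv2.imread("pics/scene3.png");o=cv2.imread("pics/scene0.png")
r=lambda im,x,y,w,h:cv2.resize(im[y:y+h,x:x+w],(400,300),interpolation=cv2.INTER_CUBIC)
g=lambda im:(255*(im/255.)**.6).astype(np.uint8)
cv2.imwrite("pics/fin.png",np.vstack([np.hstack([r(t,435,235,100,75),g(r(t,370,290,120,90))]),np.hstack([r(c,130,160,200,150),r(c,150,240,320,240)])]))
T=cal("top")
for z in (.036,):print(proj(T,(.38,-.147,z)))
E
```

```text
14.25 [0.32040935 0.0541028  0.21579604] [ 1.0997115  -0.61303948 -0.71467323]
[438.7080727  340.73477743]
```

View pics/fin.png

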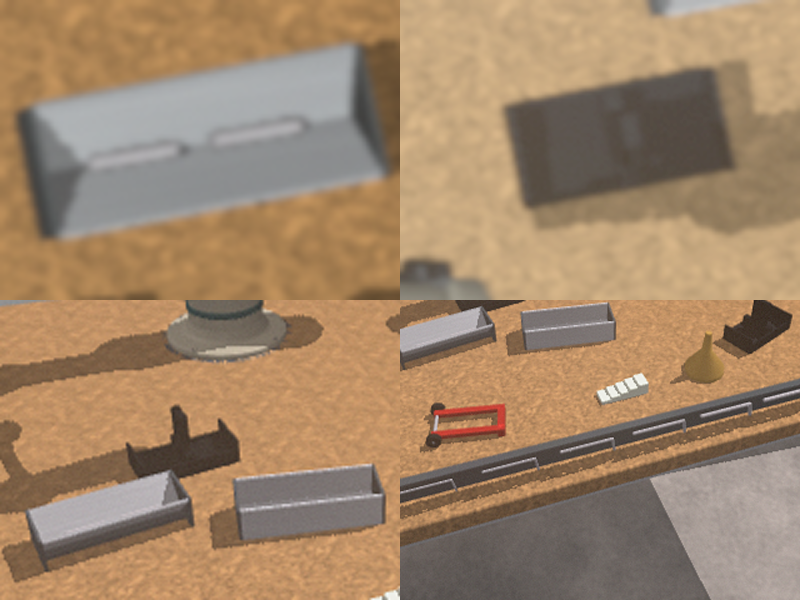

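Both shafts lie end to end along the fold (top crop, about (137,157) and (257,132)). The pan stands flat and empty, the bystanders are where they were, and the arm is clear. I'm handing it in.

```bash
python3 - <<'E'
from station import manip
s=manip.sense();print(s["t"],s["joint_vel"]);print(manip.close_job())
E
```

```text
14.35 [-0.09434382  0.01302624 -0.00551556 -0.07582313 -0.00751308 -0.07586384]
the job is handed in; nothing more can be done
None
```

The job is handed in at 14.4 s: both shafts lie in the V-trough and the empty pan stands on the table; no verdict was reported.

- **What I did:** I gripped the fin of the rightmost pan and lifted it with both shafts in it. The servo can't tilt the tool, so I pivoted the pan in the jaws by pressing its underside on the trough's far rim. The first press brought the lip too close to the near rim, so I backed off about 14 mm and pressed again. At about 18–20° (estimated from the lip in the wrist view) both shafts rolled into the V. I then levelled the pan on the table near (0.38, -0.15) and let go.
- **Last checks:** The final top and scene views show both shafts end to end along the fold, well clear of the end plates, and the pan empty and upright. The funnel, gauge and wheelie bar look unmoved, and the arm is well clear. I judged all of this by eye and did not measure the final shaft or pan poses in mm.
- **Disagreements:** The measured trough rim and pan wall heights came out 2–4 mm below the stated sizes. The shafts also rolled later than the stated 11°, somewhere between about 12° and 18° by my estimate.

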